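# Stage a bronze vase and hold the sprung lid of the examination case at its mark

### The arm

A 6-joint arm with a two-finger parallel gripper is mounted at the origin on the work surface. World frame = base frame: x ahead of the robot, y to its left, z up, the work surface at z = 0. Lengths are in m, angles in rad, forces in N, time in s.
With the tool pointing down it reaches from about 0.275 to 0.75 m from the base axis. Payload 10.2 kg.
Tool frame: the origin (TCP) lies midway between the tips of the shut fingers; the grasp point (between the pads) lies 19 mm behind it; z points along the fingers, y is the line along which they close (so a half turn about z gives the same grasp; the last joint's range is limited). The gripper opens to 88 mm and grips with 3 to 60 N. Pads are 18 mm wide; open, the fingers measure 123 mm over their backs; the gripper's body (75 mm by 187 mm) begins 45 mm behind the grasp point.
Start: joints at [1.099, 0.313, 1.498, -0, 1.331, -0.223], TCP at [0.129, 0.509, 0.239] pointing down, gripper open.
Joint ranges: [-2.94, 2.94], [-0.97, 2.17], [0.19, 2.56], [-1.23, 4.37], [0.02, 3.11], [-2.88, 2.88]. Speed limits (rad/s): [2.39, 2.39, 3.01, 3.14, 3.14, 3.14].

### API

Orientations are given as a 3x3 rotation matrix whose columns are the frame's x, y, z axes.
In Python, from bench import * gives the robot as it stands.
- The arm moves only by the tool carry_out, never from a script. Its argument "series" is a list of rows, each a list of 3 entries, a list of its own where there are three numbers: the opening, from -1 (shut) to 1 (fully open), then the shift along the tool's x, y, z each as a share of 200 mm, from -1 to 1, then the turn, a rotation vector about the tool's x, y, z each as a share of 180 degrees, from -1 to 1. In form: [[gripper, [dx, dy, dz], [ax, ay, az]], ...]. A call has 1 to 8 rows; each row is the pose to reach, as a shift and turn from the pose commanded when the call began, along the tool's axes at that moment, turning the shorter way round; what a row does not reach only later rows make up. A row lasts 1/8 s, in which the tool goes at most 62.5 mm and 10.7 degrees, less where a joint would pass 70% of its speed; a pose out of reach is approached as far as the arm can. A call with a number of a shift or a turn outside -1 to 1 is refused whole. A call with a gripper value outside its range is refused whole. The fingers move at their own pace and stop on an object; "squeeze" is the grip in N (left out, the last holds). Time passes only in rows, so rows that repeat a pose let the fingers close. It gives the time, the measured TCP pose, the force, the opening and the grip force at its end, in the units of the state.
- sense(): the state, without advancing time (a new reading comes with each control period).
- get_image(name): name is "scene" or "side" or "wrist"; returns a dict with "img" (384x512x3 uint8, red, green, blue), "depth" (384x512 float32, m along the optical axis (not along the pixel's ray), 0 where there is no reading), "fovy" (degrees; the focal length in pixels is half the picture's height over the tangent of half this angle, whatever the lens; pixels are square), "cx", "cy" (the principal point, pixels), "world_to_cam" (4x4, takes a point from world to camera coordinates). Camera axes: x right, y down, z forward; pixel columns grow to the right and rows downward; lengths in m; the calibration is good to about 2 mm. A picture is of the moment at which its call begins.
- sign_off(): hands the job in; it is judged then, once.
The state is a dict: "clock": time; "q": joint angles; "joint_vel": joint speeds; "joint_efforts": joint torques, N m; "eef_pos": TCP position; "eef_rot": TCP orientation; "ft_force": force on the tool from outside, world axes, zero at the start; "torque": the same for the moment, N m; "width": opening from 0.0 (shut) to 1.0 (fully open); "finger_force": force on a finger pad.
Only numpy, scipy, OpenCV 4.12 (cv2) and the standard library are available. Lean on these libraries where they do the work, as an engineer would, in place of code of your own. Each camera call takes 0.05 s, during which the arm holds its last target. There are 200 camera calls.

### The job

Lift the little bronze vase off the free-spinning turntable and set it down gently, upright, inside the small blue-lined wooden tray, and leave it there. Then raise the sprung lid of the white examination case until its yellow pointer lines up with the red mark on the quadrant, and finish holding it still there with the gripper (it snaps shut if let go), so that a colleague can slip the vase inside. Do not shift the red mark or disturb the swab pot, the swab block and the weight.

Things in the scene. Friction and masses are not known exactly. Their poses are not given: they have to be found in the camera images.
- wheel: Turntable (banding wheel): grey disc 170 mm across, 10 mm thick, its top 50 mm above the work surface, on a stem and dark foot; spins freely about its vertical axis and gives way to any sideways push. Origin: centre of its underside, on the work surface.
- vase: Small copper-brown bronze vase standing off-centre on the turntable, round, 62 mm high, 0.15 to 0.3 kg; foot 32 mm across, straight belly 40 mm in diameter from 10 to 42 mm above its base (grip here), narrow neck above, lip 30 mm across. Origin: centre of its base; z is its axis.
- tray: Low square wooden tray with blue lining, fixed, 110 x 110 mm outside, walls 5 mm thick and 12 mm high, inner floor 5 mm above the work surface. Origin: centre of its underside.
- tray_in (a point): Centre of the tray's inner floor, 5 mm above the work surface.
- case: White case with a blue stripe, fixed, 220 mm along its x, 200 mm along its y, 95 mm high, closed by the grey lid. Origin: centre of its underside. The lid's hinge runs along y at x = +110 mm, 95 mm up; the handle is on the -x side. The quadrant, an aluminium arc of radius 172 mm about the hinge, up to 240 mm above the work surface, stands 20 mm off the +y wall.
- lid: Grey lid of the case, 224 x 204 x 8 mm plus handle, 0.3 kg. Origin: on the hinge line, mid-length, 95 mm above the work surface. Shut, its axes are those of the case; it opens about its +y axis, so the -x (handle) edge rises, up to 1.2 rad. Spring and weight want about 3.5 N upward at the handle to start it, 5 to 9 N at the mark.
- lid_handle (a point): Middle of the lid's handle: a dark steel round bar of 12 mm diameter, 90 mm long between its two legs, parallel to the hinge (case y). In the lid's frame it lies at x = -212, y = 0, z = 47 mm; its underside is 32 mm above the lid's top face. A grip across it from above lets the bar turn between the fingers as the lid tilts.
- pointer (a point): The yellow pointer on the lid's +y edge: in the lid's frame x = -150, y = +114, z = 5 mm. Block 18 x 14 x 6 mm. Moves with the lid.
- mark (a point): The red mark clamped on the quadrant, just outside the pointer's path: a red block 45 (radial) x 16 x 9 mm. This point lies where the pointer's point must come (same radius about the hinge and same plane); it marks a lid angle between 0.40 and 0.75 rad and does not move with the lid.
- swab_pot: White ceramic pot full of cotton swabs, loose, 82 mm across, about 150 mm high with the swabs. Origin: centre of its underside. Leave alone.
- swab_block: Wooden block with cotton swabs, loose, 45 x 45 mm, about 125 mm high with the swabs. Origin: centre of its underside. Leave alone.
- weight: Dark steel disc weight with a bow handle, loose, 68 mm across, 46 mm high. Origin: centre of its underside. Leave alone.
There are look-alikes about, which are no part of the job. Of the things that look like the wheel, the middle-sized one is meant.

How it is judged:
By the outcome, as a careful person would: the job done as asked, in the order asked, and still so for the second after the job is handed in, while the arm keeps its last pose, push and grip.
It also fails if it takes over 58 s, if anything falls off the work surface, if the arm or the gripper's body presses on something with over 40 N, if the wrist force passes 120 N, or if a joint passes its speed limit or range.

## Working session

There is one attempt and no reset: what is moved stays moved. The work goes in short steps, Python scripts to look and compute and a tool call to move; the robot and the scene stay as the last step left them, time stands still between calls to the robot, and variables do not carry over. Pictures are saved under pics/ and viewed, at most 10 in all, crops included, and the job is handed in when it is done.

Besides the shell and the picture viewer there is one more tool, called after "Request:" as name(argument=value, ...) on one line, values as JSON. carry_out: Moves the arm, as the interface text tells. Shift numbers are shares of 200 mm and turn numbers shares of 180 degrees, none past 1 either way. Its arguments: {"type":"object","properties":{"series":{"type":"array"},"squeeze":{"type":"number"}},"required":["series"]}

```bash
mkdir -p pics
cat > h.py <<'E'
from bench import *
import numpy as np, cv2
def K(d):
    f=d["img"].shape[0]/2/np.tan(np.radians(d["fovy"])/2); return f,d["cx"],d["cy"]
def cloud(d):
    f,cx,cy=K(d); z=d["depth"]; v,u=np.mgrid[:z.shape[0],:z.shape[1]]
    P=np.stack([(u-cx)/f*z,(v-cy)/f*z,z],-1); T=np.linalg.inv(d["world_to_cam"])
    W=P@T[:3,:3].T+T[:3,3]; W[z==0]=np.nan; return W
def ray(d,u,v,h):
    f,cx,cy=K(d); T=np.linalg.inv(d["world_to_cam"]); r=T[:3,:3]@[(u-cx)/f,(v-cy)/f,1]; return T[:3,3]+r*(h-T[2,3])/r[2]
def proj(d,p):
    f,cx,cy=K(d); c=d["world_to_cam"]@[*p,1]; return c[0]/c[2]*f+cx,c[1]/c[2]*f+cy
def save(n,im): cv2.imwrite("pics/"+n+".png",cv2.cvtColor(im,cv2.COLOR_RGB2BGR))
E
python3 - <<'E'
from h import *
import pickle
D={n:get_image(n) for n in("scene","side","wrist")}
pickle.dump(D,open("d0.pkl","wb"))
for n in D:
    d=D[n]; T=np.linalg.inv(d["world_to_cam"]); print(n,d["fovy"],T[:3,3].round(3),T[:3,2].round(2),(d["depth"]>0).mean())
for n in ("scene","side"): save(n,cv2.resize(D[n]["img"],(784,588)))
print(sense())
E
```

```text
scene 51.96720473440197 [1.353 0.301 0.719] [-0.79 -0.18 -0.59] 0.9960123697916666
side 49.85227497719814 [0.359 0.932 0.759] [ 0.18 -0.77 -0.61] 0.9959259033203125
wrist 60.215126723681 [0.063 0.525 0.383] [ 0.26 -0.07 -0.96] 0.9961700439453125
{'clock': 0.15, 'q': array([ 1.09856269e+00,  3.13310999e-01,  1.49824061e+00, -3.12798080e-05,
        1.33098586e+00, -2.23408288e-01]), 'joint_vel': array([ 0.00147914, -0.00200026, -0.00182473,  0.00116692, -0.00085525,
       -0.00080887]), 'joint_efforts': array([ 2.09311795e-03, -4.02305746e+01, -2.52318406e+01,  6.94699679e-02,
        3.44046706e-02, -5.54983524e-05]), 'eef_pos': array([0.12922996, 0.50866277, 0.23830616]), 'eef_rot': array([[-9.69204163e-01,  2.46258255e-01, -4.02713063e-04],
       [ 2.46258518e-01,  9.69203802e-01, -8.55226672e-04],
       [ 1.79704404e-04, -9.28060773e-04, -9.99999553e-01]]), 'ft_force': array([ 0.23107962, -0.69904385,  0.38140547]), 'torque': array([ 0.006649  , -0.04317812,  0.01333556]), 'finger_force': 0.0, 'width': 1.0003621520686476}
```

View pics/scene.png

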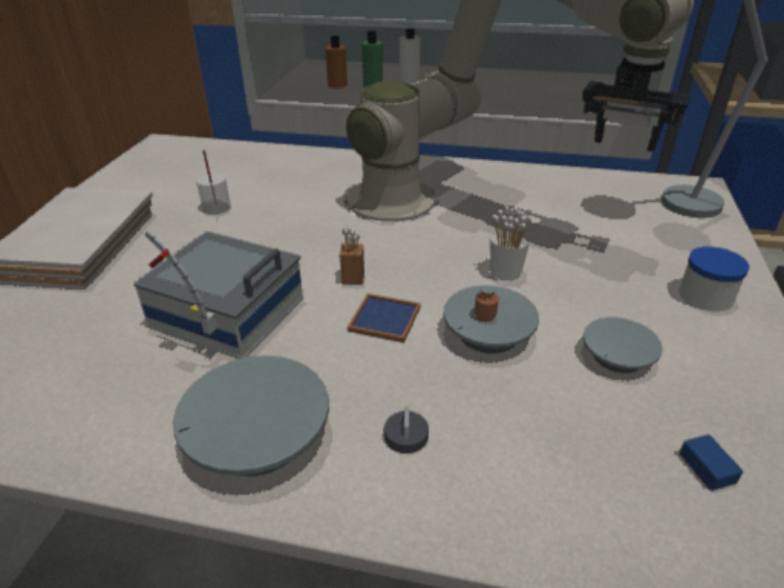

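View pics/side.png

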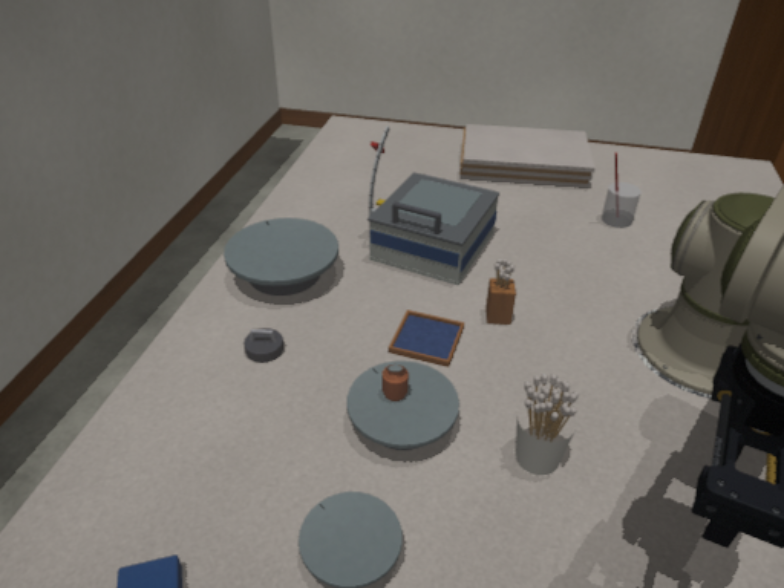

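The scene view (784 px wide) shows the vase at (486,305) on the disc at (491,318). Wheel candidates are the large disc (253,412), the middle one (491,318) and the small one (622,345), and I choose the middle one, which carries the vase. The tray is at (385,316), not the blue sponge (711,462) or the blue-lidded jar (712,278). The case is at (220,290), the yellow pointer at (195,308) and the red mark at (160,259). The pots are at (508,245) and (352,262), with a look-alike cup at (213,192). The weight is at (406,432). The side view agrees.

```bash
cat > m.py <<'E'
from h import *
import pickle
D=pickle.load(open("d0.pkl","rb")); s=1.531
def comp(m,u,v,r=25):
    n,l,st,c=cv2.connectedComponentsWithStats(m.astype(np.uint8))
    ok=[i for i in range(1,n) if st[i,4]>=5 and np.hypot(c[i][0]-u,c[i][1]-v)<r]
    return l==max(ok,key=lambda i:st[i,4]) if ok else np.zeros_like(m,bool)
seeds={"scene":dict(vase=(486,305),tray=(385,316),wheel=(491,318),pt=(195,308),mark=(160,259)),
"side":dict(vase=(395,383),tray=(427,337),wheel=(403,405),pt=(381,203),mark=(377,147))}
for n,S in seeds.items():
    d=D[n]; W=cloud(d); h=cv2.cvtColor(d["img"],cv2.COLOR_RGB2HSV).astype(int); H,Sa,V=h[...,0],h[...,1],h[...,2]; z=W[...,2]
    M=dict(vase=(H<14)&(Sa>90)&(z>.045),tray=(H>105)&(H<130)&(Sa>80),wheel=(abs(z-.05)<.006),pt=(H>18)&(H<35)&(Sa>120),mark=((H<8)|(H>172))&(Sa>130))
    for k,m in M.items():
        c=comp(m,S[k][0]/s,S[k][1]/s)
        if not c.any(): print(n,k,"none"); continue
        P=W[c]; P=P[~np.isnan(P).any(1)]; v,u=np.nonzero(c)
        print(n,k,len(P),"px",u.mean().round(1),v.mean().round(1),"med",np.median(P,0).round(4),"lo",np.percentile(P,2,0).round(3),"hi",np.percentile(P,98,0).round(3))
        if k=="tray":
            cn=cv2.boxPoints(cv2.minAreaRect(P[:,:2].astype(np.float32)));print("  box",cn.round(3).tolist(),cn.mean(0))
        if k=="wheel": print("  circ",cv2.minEnclosingCircle(P[:,:2].astype(np.float32)))
        if k=="vase":
            for a,b in((.062,.09),(.07,.09),(.1,.116)):
                Q=P[(P[:,2]>a)&(P[:,2]<b)]
                if len(Q)>5:
                    A=np.c_[2*Q[:,:2],np.ones(len(Q))];r=np.linalg.lstsq(A,(Q[:,:2]**2).sum(1),rcond=None)[0];print("  circ",a,len(Q),r[:2].round(4),np.sqrt(r[2]+r[0]**2+r[1]**2).round(4))
    # case: lid top points
    c=(z>.098)&(z<.112)&(W[...,0]>.2)&(W[...,1]<-.05); c=comp(c,*( (220/s,270/s) if n=="scene" else (437/s,208/s)),30)
    P=W[c][:,:2].astype(np.float32); r=cv2.minAreaRect(P); print(n,"lid",len(P),r,cv2.boxPoints(r).round(3).tolist(),np.median(W[c][:,2]))
    c=(z>.130)&(z<.165)&(W[...,0]>.2)&(V<110); c=comp(c,*((262/s,268/s) if n=="scene" else (417/s,215/s)),20)
    P=W[c]; 
    if len(P): vx=cv2.fitLine(P[:,:2].astype(np.float32),cv2.DIST_HUBER,0,.01,.01).ravel(); print("handle",len(P),P.mean(0),P.min(0),P.max(0),vx)
d=D["scene"];im=d["img"]; save("crop",np.hstack([cv2.resize(im[180:240,285:360],(400,320),interpolation=2),cv2.resize(im[145:225,85:185],(400,320),interpolation=2)]))
E
python3 m.py
```

```text
scene vase 218 px 317.2 199.9 med [0.5119 0.2812 0.084 ] lo [0.499 0.264 0.056] hi [0.517 0.298 0.104]
  circ 0.062 115 [0.4988 0.28  ] 0.0175
  circ 0.07 80 [0.4972 0.2796] 0.0188
  circ 0.1 14 [0.4985 0.2808] 0.01
scene tray 601 px 251.0 206.1 med [0.4784 0.0933 0.0062] lo [0.434 0.048 0.003] hi [0.519 0.138 0.009]
  box [[0.42500001192092896, 0.05000000074505806], [0.5149999856948853, 0.039000000804662704], [0.5260000228881836, 0.1340000033378601], [0.4359999895095825, 0.14399999380111694]] [0.47568423 0.09197737]
scene wheel 1705 px 320.7 206.4 med [0.4994 0.2987 0.0507] lo [0.408 0.213 0.046] hi [0.565 0.366 0.053]
  circ ((0.4839428961277008, 0.28817570209503174), 0.08692877739667892)
scene pt 16 px 126.6 201.0 med [ 0.64   -0.1974  0.1031] lo [ 0.633 -0.203  0.098] hi [ 0.644 -0.192  0.104]
scene mark 36 px 104.1 168.2 med [ 0.6595 -0.219   0.2149] lo [ 0.652 -0.242  0.194] hi [ 0.664 -0.211  0.222]
scene lid 2467 ((0.5205220580101013, -0.20848360657691956), (0.23573462665081024, 0.20557565987110138), 75.40631103515625) [[0.39100000262260437, -0.296999990940094], [0.5899999737
[... 1016 characters left out ...]
13 px 247.8 131.6 med [ 0.638  -0.1891  0.1029] lo [ 0.633 -0.201  0.098] hi [ 0.644 -0.183  0.105]
side mark 10 px 244.3 94.2 med [ 0.6553 -0.2133  0.219 ] lo [ 0.65  -0.217  0.215] hi [ 0.66  -0.208  0.222]
side lid 2250 ((0.5303875207901001, -0.21085745096206665), (0.23650792241096497, 0.2184760421514511), 76.47573852539062) [[0.3970000147819519, -0.30000001192092896], [0.609000027179718, -0.35100001096725464], [0.6639999747276306, -0.12099999934434891], [0.4519999921321869, -0.07000000029802322]] 0.10476151523835747
handle 150 [ 0.54603895 -0.10609521  0.14315348] [ 0.49775436 -0.1225893   0.13023795] [ 0.59541709 -0.09096071  0.15057834] [ 0.97617215 -0.21699743  0.5460389  -0.10609521]
```

View pics/crop.png

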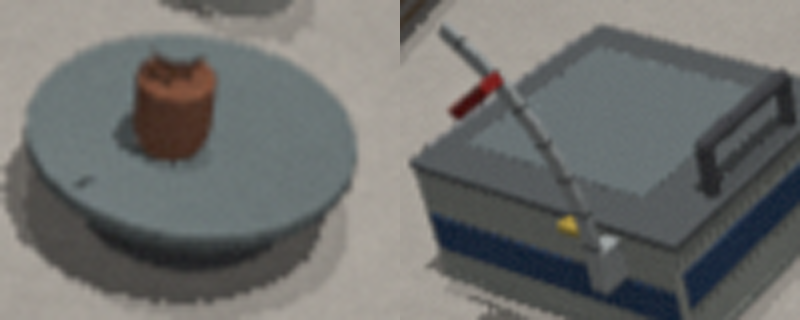

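The crop shows the vase at (175,105) standing on the middle disc. The handle bar is at (750,120), the pointer at (568,225) and the red mark at (475,95). Next I check clearance to the neighbours.

```bash
cat > n.py <<'E'
from h import *
import pickle
D=pickle.load(open("d0.pkl","rb")); s=1.531
W=np.concatenate([cloud(D[n]).reshape(-1,3) for n in("scene","side")])
for k,(x0,x1,y0,y1) in dict(pot=(.25,.44,.15,.36),block=(.28,.43,-.06,.15),weight=(.58,.72,0,.15)).items():
    m=(W[:,0]>x0)&(W[:,0]<x1)&(W[:,1]>y0)&(W[:,1]<y1)
    for a,b in((.01,.04),(.06,.2)):
        P=W[m&(W[:,2]>a)&(W[:,2]<b)]
        if len(P)>5: print(k,a,len(P),np.percentile(P,2,0).round(3),np.percentile(P,98,0).round(3),P[:,2].max().round(3))
E
python3 n.py
```

```text
pot 0.01 378 [0.253 0.275 0.011] [0.311 0.343 0.039] 0.04
pot 0.06 1707 [0.253 0.275 0.062] [0.313 0.347 0.145] 0.148
block 0.01 342 [ 0.342 -0.017  0.01 ] [0.429 0.115 0.039] 0.04
block 0.06 598 [ 0.343 -0.019  0.062] [0.387 0.023 0.125] 0.128
weight 0.06 170 [0.694 0.001 0.061] [0.72  0.042 0.07 ] 0.07
```

Request:
carry_out(series=[[1,[-0.3,-0.1,0],[0,0,0]],[1,[-0.6,-0.2,0],[0,0,0]],[1,[-0.85,-0.28,0],[0,0,0]],[1,[-1,-0.32,0],[0,0,0]]])

```text
clock: 0.65
eef_pos: [0.3091, 0.3961, 0.2386]
eef_rot: [[-0.969, 0.248, -0.0], [0.248, 0.969, -0.0], [0.0, -0.0, -1.0]]
ft_force: [1.0, 0.8, -0.5]
width: 0.998
finger_force: 0.0
```

Request:
carry_out(series=[[1,[-0.3,-0.1,0],[0,0,0]],[1,[-0.6,-0.2,0.1],[0,0,0]],[1,[-0.85,-0.28,0.2],[0,0,0]],[1,[-1,-0.32,0.3],[0,0,0]],[1,[-1,-0.32,0.3],[0,0,0]],[1,[-1,-0.32,0.3],[0,0,0]]])

```text
clock: 1.4
eef_pos: [0.4849, 0.2868, 0.1792]
eef_rot: [[-0.969, 0.246, 0.0], [0.246, 0.969, 0.0], [-0.0, 0.0, -1.0]]
ft_force: [-0.6, 0.3, -0.6]
width: 0.998
finger_force: 0.0
```

```bash
cat >> h.py <<'E'
def to(p,rot=None):
    s=sense(); R=s["eef_rot"]; print("clock",s["clock"],"pos",s["eef_pos"].round(4),"rel",(R.T@(np.array(p)-s["eef_pos"])/.2).round(4),"F",s["ft_force"].round(1),"w",round(s["width"],3),"g",s["finger_force"],"q",s["q"].round(2))
def circ(Q):
    r=np.linalg.lstsq(np.c_[2*Q[:,:2],np.ones(len(Q))],(Q[:,:2]**2).sum(1),rcond=None)[0]; return r[:2].round(4),np.sqrt(r[2]+r[0]**2+r[1]**2).round(4)
E
python3 - <<'E'
from h import *
d=get_image("wrist"); save("w1",d["img"]); W=cloud(d); z=W[...,2]
m=(z>.058)&(z<.12)&(np.hypot(W[...,0]-.498,W[...,1]-.281)<.04)
P=W[m]
for a,b in((.062,.09),(.095,.108),(.108,.12)):
    Q=P[(P[:,2]>a)&(P[:,2]<b)]
    if len(Q)>5: print(a,len(Q),circ(Q),Q.min(0),Q.max(0))
to([.4984,.2812,.061])
E
```

```text
0.062 390 (array([0.4973, 0.2796]), np.float64(0.0197)) [0.47712629 0.2608629  0.06213985] [0.50433559 0.29955024 0.08995927]
0.095 672 (array([0.4973, 0.2795]), np.float64(0.0133)) [0.48098161 0.26331639 0.09500043] [0.51297737 0.29554074 0.10402919]
clock 1.45 pos [0.4848 0.2871 0.1796] rel [-0.0727 -0.0123  0.5928] F [-0.1  0.6 -0.4] w 0.999 g 0.0 q [ 0.33  0.45  1.47  0.    1.23 -1.  ]
```

View pics/w1.png

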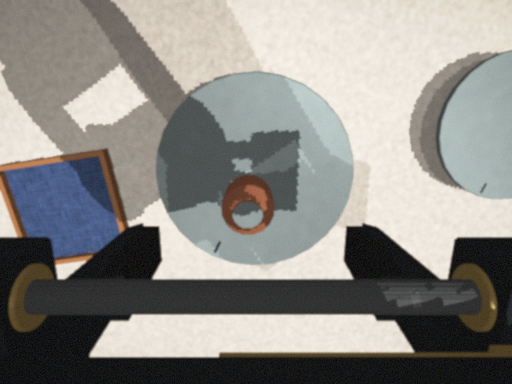

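The wrist view shows the vase lip at (248,205) between the finger planes, with nothing in the way of the descent.

Request:
carry_out(series=[[1,[-0.07,-0.019,0.1],[0,0,0]],[1,[-0.07,-0.019,0.25],[0,0,0]],[1,[-0.07,-0.019,0.4],[0,0,0]],[1,[-0.07,-0.019,0.52],[0,0,0]],[1,[-0.07,-0.019,0.58],[0,0,0]],[1,[-0.07,-0.019,0.608],[0,0,0]],[1,[-0.07,-0.019,0.608],[0,0,0]],[0.5,[-0.07,-0.019,0.608],[0,0,0]]], squeeze=12)

```text
clock: 2.45
eef_pos: [0.4985, 0.2793, 0.0579]
eef_rot: [[-0.969, 0.246, 0.001], [0.246, 0.969, 0.0], [-0.001, 0.001, -1.0]]
ft_force: [-0.2, 0.5, -0.5]
width: 0.908
finger_force: 0.0
```

Request:
carry_out(series=[[0.2,[0,0,0],[0,0,0]],[0,[0,0,0],[0,0,0]],[-0.1,[0,0,0],[0,0,0]],[-0.2,[0,0,0],[0,0,0]],[-0.4,[0,0,0],[0,0,0]],[-0.4,[0,0,0],[0,0,0]],[-0.4,[0,0,0],[0,0,0]]])

```text
clock: 3.32
eef_pos: [0.4981, 0.2792, 0.0571]
eef_rot: [[-0.969, 0.246, -0.0], [0.246, 0.969, 0.0], [0.0, 0.0, -1.0]]
ft_force: [0.2, 0.7, -0.4]
width: 0.445
finger_force: 12.0
```

Request:
carry_out(series=[[-0.4,[0,0,-0.04],[0,0,0]],[-0.4,[0,0,-0.12],[0,0,0]],[-0.4,[0,0,-0.25],[0,0,0]],[-0.4,[0,0,-0.38],[0,0,0]],[-0.4,[0,0,-0.46],[0,0,0]],[-0.4,[0,0,-0.5],[0,0,0]],[-0.4,[0,0,-0.5],[0,0,0]]], squeeze=20)

```text
clock: 4.2
eef_pos: [0.4981, 0.2791, 0.1572]
eef_rot: [[-0.969, 0.246, 0.0], [0.246, 0.969, 0.0], [-0.0, 0.0, -1.0]]
ft_force: [1.2, -0.1, -2.2]
width: 0.448
finger_force: 20.0
```

Run:
```python
from h import *
to([.479,.0917,.025])
for n in("scene","side"):
    W=cloud(get_image(n)); z=W[...,2]
    P=W[(np.hypot(W[...,0]-.498,W[...,1]-.28)<.025)&(z>.07)]; h=np.sort(P[:,2]); print(n,h[:20].round(3))
```

```text
clock 4.2 pos [0.4981 0.2791 0.1572] rel [-0.1382 -0.9318  0.6608] F [ 1.2 -0.1 -2.2] w 0.448 g 19.999456839286722 q [ 0.31  0.49  1.47 -0.    1.19 -1.02]
scene [0.15  0.152 0.152 0.152 0.152 0.153 0.154 0.155 0.155 0.155 0.155 0.156
 0.157 0.157 0.157 0.157 0.158 0.158 0.158 0.158]
side [0.15  0.151 0.152 0.152 0.153 0.153 0.153 0.154 0.154 0.155 0.156 0.158
 0.158 0.158 0.158 0.159 0.16  0.16  0.161 0.161]
```

Request:
carry_out(series=[[-0.4,[-0.01,-0.08,0],[0,0,0]],[-0.4,[-0.04,-0.27,0],[0,0,0]],[-0.4,[-0.08,-0.5,0],[0,0,0]],[-0.4,[-0.11,-0.72,0],[0,0,0]],[-0.4,[-0.13,-0.88,0.1],[0,0,0]],[-0.4,[-0.138,-0.932,0.25],[0,0,0]],[-0.4,[-0.138,-0.932,0.4],[0,0,0]],[-0.4,[-0.138,-0.932,0.45],[0,0,0]]])

```text
clock: 5.3
eef_pos: [0.4778, 0.091, 0.0657]
eef_rot: [[-0.969, 0.247, -0.003], [0.247, 0.969, 0.0], [0.003, -0.001, -1.0]]
ft_force: [0.9, -0.8, -1.4]
width: 0.445
finger_force: 20.0
```

Request:
carry_out(series=[[-0.4,[0,0,0.1],[0,0,0]],[-0.4,[0,0,0.18],[0,0,0]],[-0.4,[0,0,0.22],[0,0,0]],[-0.4,[0,0,0.245],[0,0,0]],[-0.4,[0,0,0.255],[0,0,0]],[-0.4,[0,0,0.26],[0,0,0]],[-0.4,[0,0,0.26],[0,0,0]]])

```text
clock: 6.18
eef_pos: [0.4791, 0.0917, 0.0153]
eef_rot: [[-0.969, 0.246, 0.0], [0.246, 0.969, -0.0], [-0.0, 0.0, -1.0]]
ft_force: [-0.2, -0.6, -1.9]
width: 0.444
finger_force: 20.0
```

Request:
carry_out(series=[[-0.4,[0,0,0.004],[0,0,0]],[-0.4,[0,0,0.008],[0,0,0]],[-0.4,[0,0,0.011],[0,0,0]],[-0.4,[0,0,0.014],[0,0,0]],[-0.4,[0,0,0.014],[0,0,0]]])

```text
clock: 6.8
eef_pos: [0.4789, 0.0917, 0.0123]
eef_rot: [[-0.969, 0.246, -0.0], [0.246, 0.969, -0.0], [0.0, -0.0, -1.0]]
ft_force: [0.2, 0.3, -1.2]
width: 0.442
finger_force: 20.0
```

Request:
carry_out(series=[[-0.4,[0,0,0.0025],[0,0,0]],[-0.4,[0,0,0.005],[0,0,0]],[-0.4,[0,0,0.005],[0,0,0]]])

```text
clock: 7.18
eef_pos: [0.479, 0.0917, 0.0121]
eef_rot: [[-0.969, 0.246, 0.0], [0.246, 0.969, -0.0], [-0.0, -0.0, -1.0]]
ft_force: [-3.5, 0.0, 8.6]
width: 0.445
finger_force: 20.0
```

Request:
carry_out(series=[[-0.4,[0,0,-0.003],[0,0,0]],[-0.4,[0,0,-0.003],[0,0,0]],[0,[0,0,-0.003],[0,0,0]],[0.2,[0,0,-0.003],[0,0,0]],[0.4,[0,0,-0.003],[0,0,0]],[0.4,[0,0,-0.003],[0,0,0]]], squeeze=5)

```text
clock: 7.92
eef_pos: [0.4789, 0.0917, 0.0119]
eef_rot: [[-0.969, 0.246, -0.0], [0.246, 0.969, -0.0], [0.0, -0.0, -1.0]]
ft_force: [-0.6, 0.3, -0.5]
width: 0.7
finger_force: 0.0
```

Request:
carry_out(series=[[0.4,[0,0,-0.08],[0,0,0]],[0.4,[0,0,-0.2],[0,0,0]],[0.4,[0,0,-0.4],[0,0,0]],[0.4,[0,0,-0.65],[0,0,0]],[0.4,[0,0,-0.9],[0,0,0]],[0.4,[0,0,-0.95],[0,0,0]],[0.4,[0,0,-0.95],[0,0,0]]])

```text
clock: 8.8
eef_pos: [0.4788, 0.0917, 0.2023]
eef_rot: [[-0.969, 0.246, 0.001], [0.246, 0.969, -0.0], [-0.001, 0.0, -1.0]]
ft_force: [-0.1, -0.5, -0.7]
width: 0.695
finger_force: 0.0
```

```bash
cat > case.py <<'E'
from h import *
import sys
for n in("scene","side","wrist"):
    d=get_image(n); W=cloud(d); z=W[...,2]; h=cv2.cvtColor(d["img"],cv2.COLOR_RGB2HSV).astype(int)
    if n==(sys.argv[1] if len(sys.argv)>1 else ""): save(sys.argv[2],d["img"])
    m=(np.hypot(W[...,0]-.479,W[...,1]-.0917)<.035)&(z>.015)&(z<.08); P=W[m]
    if m.sum()>20: Q=P[(P[:,2]>.02)&(P[:,2]<.045)]; print(n,"vase",m.sum(),P[:,2].max().round(3),circ(Q) if len(Q)>10 else "")
    m=(z>.136)&(z<.155)&(np.hypot(W[...,0]-.547,W[...,1]+.108)<.07); P=W[m]
    if m.sum()>20: print(n,"bar",m.sum(),P.mean(0).round(4),P.min(0).round(3),P.max(0).round(3),cv2.fitLine(P[:,:2].astype(np.float32),cv2.DIST_HUBER,0,.01,.01).ravel().round(4))
to([.547,-.110,.22])
E
python3 case.py
```

```text
scene vase 206 0.066 (array([0.4782, 0.0925]), np.float64(0.0185))
scene bar 142 [ 0.5508 -0.1084  0.1448] [ 0.499 -0.122  0.136] [ 0.596 -0.093  0.15 ] [ 0.9727 -0.232   0.5413 -0.1054]
side vase 226 0.068 (array([0.4794, 0.0936]), np.float64(0.0183))
wrist vase 1107 0.059 (array([0.4779, 0.0916]), np.float64(0.0197))
clock 8.95 pos [0.4783 0.0917 0.2007] rel [-0.5809 -0.8929 -0.0976] F [ 0.4 -0.5 -0.3] w 0.7 g 0.0 q [-0.05  0.27  1.66 -0.    1.21 -1.37]
```

Request:
carry_out(series=[[1,[-0.05,-0.08,-0.1],[0,0,0]],[1,[-0.2,-0.3,-0.15],[0,0,0]],[1,[-0.35,-0.52,-0.15],[0,0,0]],[1,[-0.48,-0.74,-0.15],[0,0,0]],[1,[-0.56,-0.86,-0.15],[0,0,0]],[1,[-0.58,-0.89,-0.15],[0,0,0]],[1,[-0.58,-0.89,-0.15],[0,0,0]]])

```text
clock: 9.82
eef_pos: [0.5472, -0.1088, 0.2312]
eef_rot: [[-0.969, 0.246, -0.001], [0.246, 0.969, 0.001], [0.002, 0.0, -1.0]]
ft_force: [0.3, -0.1, -1.8]
width: 1.003
finger_force: 0.0
```

```bash
python3 case.py wrist w2
```

```text
scene vase 206 0.068 (array([0.4784, 0.0922]), np.float64(0.0186))
scene bar 140 [ 0.5512 -0.1082  0.1451] [ 0.499 -0.122  0.137] [ 0.595 -0.093  0.15 ] [ 0.9768 -0.2141  0.5437 -0.1059]
side vase 224 0.068 (array([0.4794, 0.0935]), np.float64(0.0181))
side bar 136 [ 0.5457 -0.1059  0.1444] [ 0.498 -0.121  0.136] [ 0.595 -0.092  0.15 ] [ 0.9764 -0.2158  0.5457 -0.1059]
wrist vase 1714 0.06 (array([0.4779, 0.0914]), np.float64(0.0196))
wrist bar 2111 [ 0.5418 -0.1094  0.1453] [ 0.496 -0.126  0.136] [ 0.595 -0.094  0.148] [ 0.9753 -0.2209  0.5418 -0.1094]
clock 9.975 pos [ 0.5473 -0.1082  0.2319] rel [-0.0006 -0.0091  0.0595] F [ 0.3  0.5 -0.5] w 1.001 g 0.0 q [-0.41  0.39  1.41  0.    1.34 -1.73]
```

View pics/w2.png

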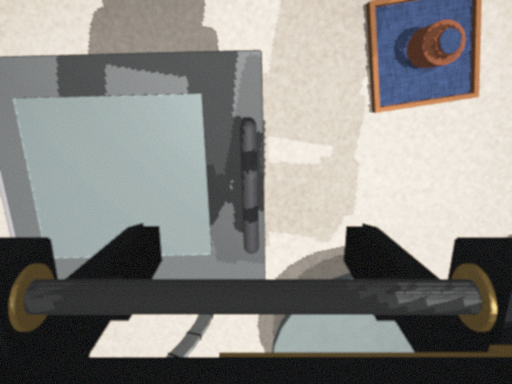

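The wrist view shows the vase upright in the tray at (440,45) and the handle bar at (250,185), clear of the fingers.

Request:
carry_out(series=[[1,[0.007,-0.0095,0.1],[0,0,-0.0083]],[1,[0.007,-0.0095,0.22],[0,0,-0.0083]],[1,[0.007,-0.0095,0.34],[0,0,-0.0083]],[1,[0.007,-0.0095,0.45],[0,0,-0.0083]],[1,[0.007,-0.0095,0.52],[0,0,-0.0083]],[1,[0.007,-0.0095,0.5425],[0,0,-0.0083]],[1,[0.007,-0.0095,0.5425],[0,0,-0.0083]],[0.4,[0.007,-0.0095,0.5425],[0,0,-0.0083]]], squeeze=30)

```text
clock: 10.98
eef_pos: [0.546, -0.111, 0.1242]
eef_rot: [[-0.975, 0.221, 0.001], [0.221, 0.975, -0.001], [-0.001, -0.0, -1.0]]
ft_force: [0.3, -0.4, 0.7]
width: 0.909
finger_force: 0.0
```

Request:
carry_out(series=[[0,[0,0,0],[0,0,0]],[-0.3,[0,0,0],[0,0,0]],[-0.5,[0,0,0],[0,0,0]],[-0.7,[0,0,0],[0,0,0]],[-1,[0,0,0],[0,0,0]],[-1,[0,0,0],[0,0,0]],[-1,[0,0,0],[0,0,0]],[-1,[0,0,0],[0,0,0]]])

```text
clock: 11.98
eef_pos: [0.5459, -0.11, 0.1235]
eef_rot: [[-0.975, 0.221, 0.001], [0.221, 0.975, 0.002], [-0.0, 0.002, -1.0]]
ft_force: [0.6, 5.3, 0.6]
width: 0.118
finger_force: 29.8
```

```bash
cat > ang.py <<'E'
from h import *
import sys
cy=np.array([.9753,-.2209,0]); cx=np.array([-.2209,-.9753,0]); cz=np.array([0,0,1.])
bar=np.array([.5455,-.110,.142]); hinge=bar+.212*cx-[0,0,.047]
B=np.stack([cx,cy,cz],1)
if __name__=="__main__":
    print("hinge",hinge.round(4)); s=1.531
    R={}
    for n in ("scene","side"):
        d=get_image(n); W=cloud(d); h=cv2.cvtColor(d["img"],cv2.COLOR_RGB2HSV).astype(int); H,S,V=h[...,0],h[...,1],h[...,2]
        L=(W-hinge)@B; near=(abs(L[...,0]+.14)<.12)&(abs(L[...,1]-.12)<.04)&(L[...,2]>-.02)
        for k,m in dict(pt=(H>18)&(H<35)&(S>110),mark=((H<8)|(H>172))&(S>110)).items():
            m=m&near; v,u=np.nonzero(m); P=L[m]
            if not len(P): print(n,k,"none"); continue
            a=np.arctan2(P[:,2],-P[:,0])
            print(n,k,len(P),"px",u.mean().round(1),v.mean().round(1),"L",np.median(P,0).round(4),"ang",np.median(a).round(3),a.min().round(3),a.max().round(3))
            # angle by ray to plane y=.114 in case frame, median pixel set
            f,cx_,cy_=K(d);T=np.linalg.inv(d["world_to_cam"]);r=(T[:3,:3]@np.stack([(u-cx_)/f,(v-cy_)/f,np.ones(len(u))])).T@B;o=(T[:3,3]-hinge)@B
            q=o+r*((.114-o[1])/r[:,1])[:,None]; a=np.arctan2(q[:,2],-q[:,0])
            print("   plane .114: rad",np.median(np.hypot(q[:,0],q[:,2])).round(4),"ang",a.mean().round(3),a.min().round(3),a.max().round(3))
        if len(sys.argv)>1 and n==sys.argv[1]:
            u,v=map(int,proj(d,hinge+B@[-.13,.114,.07])); save(sys.argv[2],cv2.resize(d["img"][max(v-40,0):v+40,max(u-50,0):u+50],(750,600),interpolation=2))
    to(bar)
E
python3 ang.py scene c1
```

```text
hinge [ 0.4987 -0.3168  0.095 ]
scene pt 16 px 126.6 201.0 L [-0.1469  0.1121  0.0073] ang 0.051 0.024 0.062
   plane .114: rad 0.1512 ang 0.066 0.022 0.113
scene mark 41 px 104.2 168.0 L [-0.1297  0.1362  0.1178] ang 0.742 0.722 0.765
   plane .114: rad 0.1442 ang 0.761 0.73 0.8
side pt 7 px 246.6 131.7 L [-0.1551  0.1132  0.0063] ang 0.042 0.018 0.068
   plane .114: rad 0.1485 ang 0.029 -0.012 0.062
side mark 16 px 244.9 94.9 L [-0.1341  0.129   0.1231] ang 0.738 0.717 0.761
   plane .114: rad 0.2146 ang 0.696 0.673 0.718
clock 12.075 pos [ 0.5459 -0.11    0.1235] rel [ 0.0019 -0.0002 -0.0927] F [0.8 5.  0.3] w 0.118 g 29.771729707717896 q [-0.41  0.5   1.55  0.    1.1  -1.76]
```

Request:
carry_out(series=[[-1,[0,-0.0133,-0.0525],[0,0,0]],[-1,[0,-0.029,-0.1045],[0,0,0]],[-1,[0,-0.047,-0.1555],[0,0,0]],[-1,[0,-0.068,-0.2057],[0,0,0]],[-1,[0,-0.091,-0.2547],[0,0,0]],[-1,[0,-0.117,-0.3025],[0,0,0]],[-1,[0,-0.117,-0.3025],[0,0,0]]])

```text
clock: 12.95
eef_pos: [0.5405, -0.1336, 0.1842]
eef_rot: [[-0.975, 0.221, 0.0], [0.221, 0.975, 0.001], [-0.0, 0.001, -1.0]]
ft_force: [2.1, 5.4, -3.1]
width: 0.113
finger_force: 29.8
```

```bash
python3 ang.py scene c1
```

```text
hinge [ 0.4987 -0.3168  0.095 ]
scene pt 10 px 120.0 186.5 L [-0.1387  0.1125  0.0504] ang 0.348 0.323 0.367
   plane .114: rad 0.15 ang 0.359 0.329 0.389
scene mark 42 px 104.2 168.1 L [-0.1299  0.1366  0.119 ] ang 0.741 0.723 0.764
   plane .114: rad 0.1429 ang 0.761 0.73 0.8
side pt 6 px 248.5 117.5 L [-0.1488  0.1091  0.0546] ang 0.363 0.337 0.365
   plane .114: rad 0.1461 ang 0.34 0.326 0.354
side mark 18 px 245.0 95.1 L [-0.1359  0.1292  0.1225] ang 0.732 0.714 0.758
   plane .114: rad 0.2133 ang 0.695 0.671 0.718
clock 13.05 pos [ 0.5406 -0.1333  0.1837] rel [0.0016 0.119  0.2086] F [ 2.7  5.3 -3. ] w 0.117 g 29.812017073854804 q [-0.45  0.43  1.48  0.    1.23 -1.8 ]
```

Request:
carry_out(series=[[-1,[0,-0.028,-0.0465],[0,0,0]],[-1,[0,-0.0585,-0.0915],[0,0,0]],[-1,[0,-0.091,-0.135],[0,0,0]],[-1,[0,-0.1255,-0.1765],[0,0,0]],[-1,[0,-0.162,-0.2165],[0,0,0]],[-1,[0,-0.201,-0.2545],[0,0,0]],[-1,[0,-0.2413,-0.2907],[0,0,0]],[-1,[0,-0.2413,-0.2907],[0,0,0]]])

```text
clock: 14.05
eef_pos: [0.5293, -0.1824, 0.2413]
eef_rot: [[-0.975, 0.222, -0.002], [0.222, 0.975, -0.001], [0.001, -0.001, -1.0]]
ft_force: [3.6, -6.1, -16.1]
width: 0.114
finger_force: 30.9
```

```bash
python3 ang.py scene c2
python3 - <<'E'
from h import *
from ang import *
d=get_image("side");u,v=map(int,proj(d,hinge+B@[-.13,.114,.09]));save("c3",cv2.resize(d["img"][v-30:v+30,u-40:u+40],(640,480),interpolation=2))
E
```

```text
hinge [ 0.4987 -0.3168  0.095 ]
scene pt 9 px 108.2 169.6 L [-0.1111  0.1139  0.095 ] ang 0.695 0.685 0.718
   plane .114: rad 0.148 ang 0.699 0.682 0.718
scene mark 47 px 104.1 168.5 L [-0.1292  0.137   0.1168] ang 0.74 0.722 0.765
   plane .114: rad 0.1413 ang 0.758 0.728 0.8
side pt 5 px 252.2 100.8 L [-0.1236  0.1101  0.1028] ang 0.684 0.674 0.694
   plane .114: rad 0.148 ang 0.703 0.694 0.713
side mark 14 px 244.2 94.4 L [-0.1372  0.1298  0.1239] ang 0.732 0.718 0.753
   plane .114: rad 0.2159 ang 0.695 0.673 0.718
clock 14.15 pos [ 0.5294 -0.1821  0.241 ] rel [4.000e-04 3.697e-01 4.946e-01] F [  4.1  -5.8 -15.1] w 0.115 g 30.886781215667725 q [-0.54  0.39  1.38 -0.    1.37 -1.89]
```

View pics/c2.png

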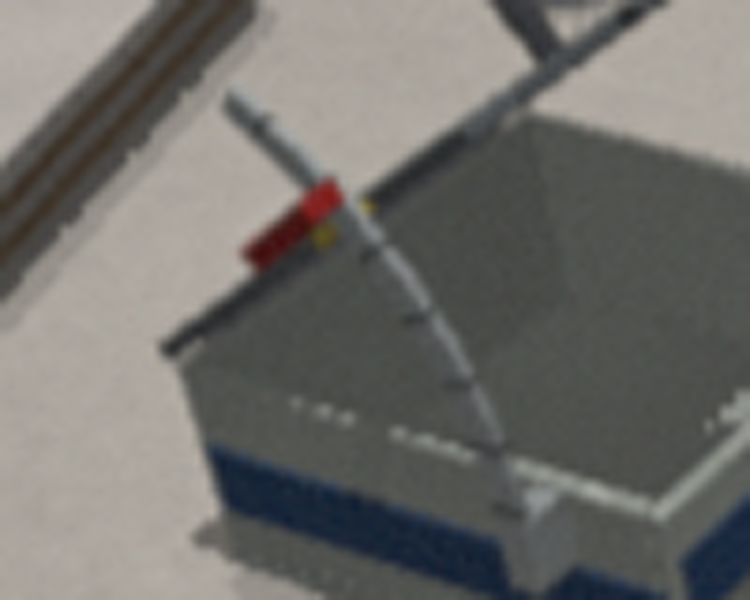

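View pics/c3.png

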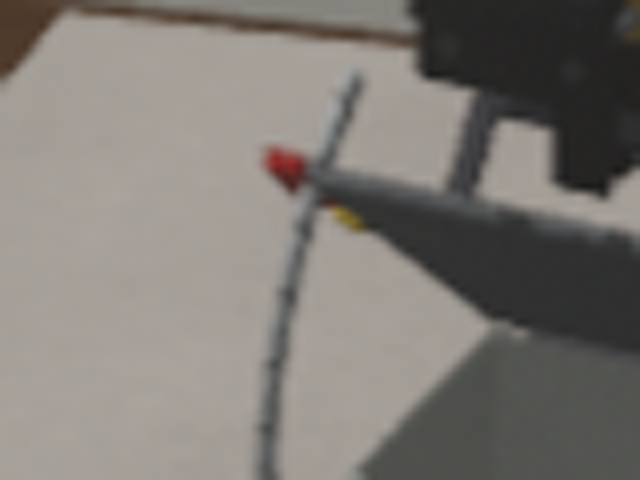

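The scene crop shows the pointer (325,235) a little below the red mark (295,225). The side crop agrees, with the pointer at (348,215) and the mark at (285,165). About 0.045 rad is still to go.

Request:
carry_out(series=[[-1,[0,-0.01,-0.007],[0,0,0]],[-1,[0,-0.02,-0.014],[0,0,0]],[-1,[0,-0.03,-0.021],[0,0,0]],[-1,[0,-0.0405,-0.028],[0,0,0]],[-1,[0,-0.0405,-0.028],[0,0,0]],[-1,[0,-0.0405,-0.028],[0,0,0]]])

```text
clock: 14.95
eef_pos: [0.5277, -0.1894, 0.2467]
eef_rot: [[-0.975, 0.221, -0.002], [0.221, 0.975, 0.0], [0.002, -0.0, -1.0]]
ft_force: [2.6, -4.7, -14.2]
width: 0.111
finger_force: 30.8
```

```bash
python3 ang.py scene c4
python3 - <<'E'
from h import *
from ang import *
# lid-angle from lid top face plane (sparse) in each view
for n in("scene","side"):
    d=get_image(n); L=(cloud(d)-hinge)@B
    a=np.arctan2(L[...,2],-L[...,0]); r=np.hypot(L[...,0],L[...,2])
    h=cv2.cvtColor(d["img"],cv2.COLOR_RGB2HSV).astype(int); 
    m=((h[...,0]<8)|(h[...,0]>172))&(h[...,1]>90)&(r>.1)&(r<.25)&(abs(L[...,1]-.12)<.04)&(L[...,2]>.05)
    P=np.c_[r[m],L[m][:,1],a[m]]; P=P[np.argsort(P[:,0])]; print(n,P[::max(1,len(P)//14)].round(3).tolist())
E
```

```text
hinge [ 0.4987 -0.3168  0.095 ]
scene pt none
scene mark 51 px 104.1 168.6 L [-0.1275  0.1363  0.1163] ang 0.74 0.722 0.765
   plane .114: rad 0.1413 ang 0.756 0.727 0.8
side pt 9 px 252.4 98.3 L [-0.1215  0.1077  0.1091] ang 0.721 0.711 0.753
   plane .114: rad 0.1525 ang 0.749 0.73 0.767
side mark 16 px 244.9 94.9 L [-0.1342  0.129   0.122 ] ang 0.738 0.719 0.759
   plane .114: rad 0.2146 ang 0.696 0.673 0.718
clock 15.05 pos [ 0.5277 -0.1894  0.2467] rel [3.000e-04 4.069e-01 5.234e-01] F [  2.7  -3.6 -15.6] w 0.108 g 30.807482600212097 q [-0.55  0.39  1.37 -0.    1.38 -1.9 ]
scene [[0.107, 0.101, 0.738], [0.142, 0.13, 0.724], [0.145, 0.138, 0.728], [0.15, 0.138, 0.729], [0.154, 0.139, 0.762], [0.159, 0.133, 0.724], [0.161, 0.137, 0.732], [0.167, 0.137, 0.732], [0.169, 0.136, 0.723], [0.172, 0.137, 0.752], [0.177, 0.138, 0.723], [0.18, 0.134, 0.736], [0.183, 0.128, 0.723], [0.183, 0.129, 0.758], [0.183, 0.13, 0.73], [0.184, 0.127, 0.75], [0.185, 0.136, 0.743], [0.188, 0.126, 0.751]]
side [[0.142, 0.126, 0.761], [0.146, 0.123, 0.731], [0.163, 0.134, 0.722], [0.171, 0.135, 0.725], [0.174, 0.127, 0.728], [0.177, 0.129, 0.72], [0.181, 0.131, 0.727], [0.181, 0.126, 0.751], [0.181, 0.128, 0.731], [0.182, 0.128, 0.746], [0.182, 0.124, 0.733], [0.184, 0.138, 0.748], [0.186, 0.132, 0.717], [0.186, 0.131, 0.753], [0.186, 0.133, 0.733], [0.187, 0.127, 0.755], [0.187, 0.133, 0.747], [0.188, 0.129, 0.734], [0.193, 0.133, 0.72]]
```

View pics/c4.png

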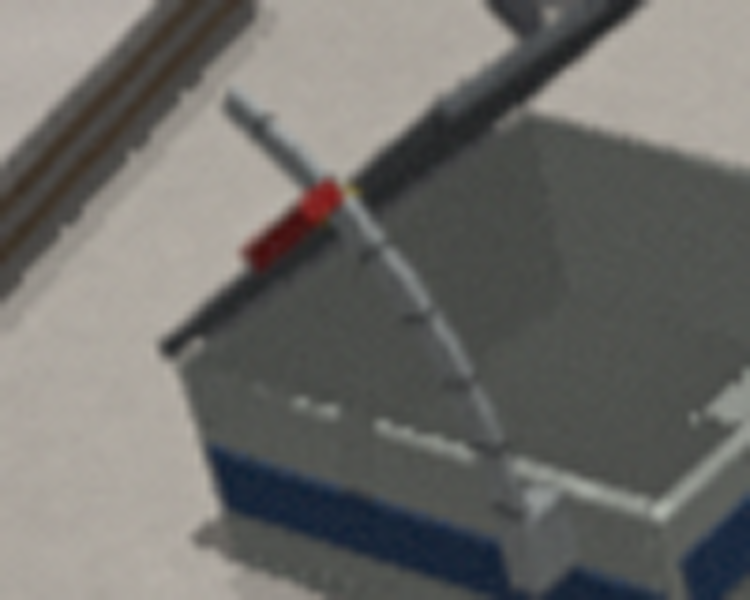

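The scene crop shows the pointer now hidden behind the mark (yellow glint at 350,188) and level with it. I make one averaged check.

Run:
```python
from h import *
from ang import *
A={}
for i in range(6):
  for n in("side","scene"):
    d=get_image(n); L=(cloud(d)-hinge)@B; a=np.arctan2(L[...,2],-L[...,0]); r=np.hypot(L[...,0],L[...,2])
    h=cv2.cvtColor(d["img"],cv2.COLOR_RGB2HSV).astype(int);H,S=h[...,0],h[...,1]
    base=(r>.1)&(r<.25)&(abs(L[...,1]-.12)<.04)&(L[...,2]>.05)
    A.setdefault(n+"red",[]).append(a[base&((H<8)|(H>172))&(S>110)]); A.setdefault(n+"yel",[]).append(a[base&(H>18)&(H<35)&(S>90)])
    m=(abs(L[...,1])<.09)&(r>.06)&(r<.2)&(abs(a-.68)<.09)
    P=L[m]; p=np.polyfit(P[:,0],P[:,2],1); e=P[:,2]-np.polyval(p,P[:,0]); P=P[abs(e)<.006]; p=np.polyfit(P[:,0],P[:,2],1); A.setdefault(n+"lid",[]).append(np.array([np.arctan(-p[0])]))
for k,v in A.items(): v=np.concatenate(v); print(k,len(v),np.percentile(v,[3,25,50,75,97]).round(3) if len(v) else "")
to([0,0,0])
```

```text
sidered 96 [0.719 0.727 0.737 0.749 0.758]
sideyel 72 [0.713 0.718 0.724 0.731 0.756]
sidelid 6 [0.706 0.706 0.707 0.707 0.708]
scenered 299 [0.723 0.729 0.74  0.751 0.763]
sceneyel 8 [0.73  0.73  0.731 0.733 0.741]
scenelid 6 [0.707 0.707 0.707 0.707 0.707]
clock 15.75 pos [ 0.5277 -0.1894  0.2467] rel [2.7805 0.3395 1.2381] F [  3.   -4.6 -14.2] w 0.108 g 30.807843804359436 q [-0.55  0.39  1.37 -0.    1.38 -1.9 ]
```

The plane fit gives a lid angle of 0.707 rad, which puts the pointer at 0.740 rad against the mark at 0.738. The lid is steady, so I hand it in.

```bash
python3 -c "
from bench import *
print(sign_off())"
```

```text
the job is handed in; nothing more can be done
None
```

The vase stands upright in the blue-lined tray, and the gripper is holding the lid still with its pointer on the red mark (0.740 rad measured against 0.738); the job was handed in at about 16 s, and no verdict was returned.

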